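Roll a chromatography column into its V-cradle

ROBOT

A 6-joint arm with a two-finger parallel gripper is mounted at the origin on a cart in front of the work surface, level with it; the furniture and walls round the work are solid. World frame = base frame: x ahead of the robot, y to its left, z up, the work surface at z = 0. Lengths are in mm, angles in rad, forces in N, time in s.
With the tool pointing down it reaches from about 300 to 775 mm from the base axis. Payload 14.6 kg.
Tool frame: the origin (TCP) lies on the centre line of the jaws, within the pads' length; the fingertips stand manip.tcp_to_tips ahead of it and the grasp point (between the pads) lies 5 mm behind it (manip.tcp_to_tips is the distance from the TCP to the fingertips, in mm); z points along the fingers, y is the direction in which the jaws open and shut (so a half turn about z gives the same grasp; the last joint's range is limited). The gripper opens to 94 mm and grips with 3 to 60 N. Pads are 16 mm wide; open, the fingers measure 119 mm over their backs; the gripper's body (75 mm by 177 mm) begins 78 mm behind the grasp point.
Start: joints at [-1.187, 0.3, 1.521, -0, 1.321, -0.067], TCP at [239.619, -495.047, 184.146] pointing down, gripper open.
Joint ranges: [-3.03, 3.03], [-0.79, 2.21], [0.23, 2.52], [-1.04, 4.18], [0, 3.07], [-2.55, 2.55]. Speed limits (rad/s): [2.22, 2.22, 2.57, 3.14, 3.14, 3.14].

INTERFACE

Orientations are given as [roll, pitch, yaw] about the fixed x, y, z axes, in that order (R = Rz(yaw) Ry(pitch) Rx(roll)).
In Python, from cell import manip, optics, workorder gives the robot as it stands. The module is installed in compiled form; this text tells all that it offers.
- The arm moves only by the tool jog_arm, never from a script. Its argument "deltas" is text: rows parted by semicolons, each of 5 numbers parted by spaces: the shift along the tool's x, y, z in mm, then the turn about the tool's z in rad, then the finger opening in mm, from 0 to 94. In form: tx ty tz twist grip; .... A call has exactly 10 rows; each row is the pose to reach, as a shift and turn from the pose commanded when the call began, along the tool's axes at that moment; what a row does not reach only later rows make up. A row lasts 1/8 s, in which the tool goes at most 62.5 mm and 10.7 degrees, less where a joint would pass 70% of its speed; a pose out of reach is approached as far as the arm can. A call with a gripper value outside its range is refused whole. The fingers move at their own pace and stop on an object; "squeeze" is the grip in N (left out, the last holds). Time passes only in rows, so rows that repeat a pose let the fingers close, or fill a call up. It gives the time, the measured TCP pose, the force and the opening at its end, in the units of the state.
- manip.read_state(): the state, without advancing time (a new reading comes with each control period).
- optics.camera(name): name is "scene" or "top"; returns (picture, depth): 420x560x3 uint8, red, green, blue; 420x560 float32, mm along the optical axis (not along the pixel's ray), 0 where there is no reading.
- optics.get_calibration(name): a dict with "intrinsics" (3x3 intrinsics, pixels), "R" (3x3) and "t" (3): a world point X has camera coordinates R X + t. Camera axes: x right, y down, z forward; pixel columns grow to the right and rows downward; lengths in mm; the calibration is good to about 2 mm. A picture is of the moment at which its call begins. get_calibration takes no time and is no camera call.
- workorder.sign_off(): hands the job in, once; it reports no verdict.
The state is a dict: "clock": time; "joints": joint angles; "qd": joint speeds; "effort": joint torques, N m; "eef_pos": TCP position; "eef_rot": TCP orientation; "wrist_force": force on the tool from outside, world axes, zero at the start; "moment": the same for the moment, N m; "finger_gap": finger opening in mm.
Only numpy, scipy, OpenCV 4.12 (cv2) and the standard library are available. Lean on these libraries where they do the work, as an engineer would, in place of code of your own. Each camera call takes 0.05 s, during which the arm holds its last target.

TASK

Roll the steel column with the blue end caps along the bench and up the ramp by gently pushing its side with the fingers, until it drops into the orange V of the cradle and lies at rest along it with neither end sticking out; if it lies too far to one side, first nudge it along by its end. Do not grip or lift it at any time, and leave everything else on the bench standing where it is. Finish with the hand clear.

Things in the scene. Friction and masses are not known exactly. Their poses are not given: they have to be found in the camera images.
- column: chromatography column lying on its side: round bar, 40 mm diameter, 140 mm long, 0.3 to 0.55 kg, steel with blue end caps. Origin at its centre; its y axis runs along the bar, x and z turn as it rolls (z up at the start, at a yellow mark). Slippery (friction 0.45); let go, it stops on the level but rolls back down the ramp. A skewed bar rolls square to its own axis until the ramp lines it up.
- cradle: V-cradle fixed to the bench, 180 mm wide along its y: bare metal ramp, orange V behind it, ends open. Origin on the bench under the axis of a seated column; x axis points up the ramp into the V, y axis runs along the V. The V is 2 mm high at its bottom (x = 3.5 mm) and rises at 50 degrees to a back wall 38 mm high (x = 34 mm); the frame ends at x = 63 mm.
- ramp_foot (a point): middle of the ramp's lower edge, at bench level; 84 mm before the cradle's origin (cradle x = -84 mm). From here the ramp rises at 14 degrees
- ridge (a point): middle of the top of the ramp, 16 mm above the bench, at cradle x = -20 mm; the ridge is 3 mm wide, then the V falls at 35 degrees. A column crossing it has its axis 36 mm above the bench
- seat (a point): where the centre of a seated column lies: 29 mm above the cradle's origin, middle of the V
- dropper_black: bystander: amber dropper bottle with black tip, 28x28x68 mm; origin at the centre of its underside
- dropper_white: bystander: amber dropper bottle with white tip, 30x30x78 mm; origin at the centre of its underside
- kit_box: bystander: white reagent carton with a dark blue band, 62x120x85 mm; origin at the centre of its underside
- marker: bystander: blue and white marker pen lying on the bench at the right, 17x135x16 mm; origin at the centre of its underside
- timer: bystander: small white bench timer, 60x70x16 mm, at the left; origin at the centre of its underside
- reagent_bottle_01: bystander: small white bottle, 21x21x54 mm, to the right of the cradle; origin at the centre of its underside
- reagent_bottle_04: bystander: small white bottle, 20x20x54 mm, to the right of the cradle; origin at the centre of its underside

How it is judged:
By the outcome, as a careful person would: the job done as asked, in the order asked, and still so for the second after the job is handed in, with the robot touching nothing.
It also fails if it takes over 67 s, if anything falls off the work surface, if the arm or the gripper's body presses on something with over 40 N, if the wrist force passes 120 N, or if a joint passes its speed limit or range.

## Working session

There is one attempt and no reset: what is moved stays moved. The work goes in short steps, Python scripts to look and compute and a tool call to move; the robot and the scene stay as the last step left them, time stands still between calls to the robot, and variables do not carry over. Pictures are saved under pics/ and viewed, and the job is handed in when it is done.

Besides the shell and the picture viewer there is one more tool, called after "Request:" as name(argument=value, ...) on one line, values as JSON. jog_arm: Moves the arm, as the interface text tells. Its arguments: {"type":"object","properties":{"deltas":{"type":"string"},"squeeze":{"type":"number"}},"required":["deltas"]}

```bash
mkdir -p pics; python3 - <<'E'
from cell import manip, optics, workorder
import cv2,numpy as np
s=manip.read_state();print(s);print(manip.tcp_to_tips)
for n in("scene","top"):
    p,d=optics.camera(n);cv2.imwrite(f"pics/{n}0.png",p[:,:,::-1]);np.savez(f"{n}0.npz",p=p,d=d)
    c=optics.get_calibration(n);print(n,c)
E
```

```text
{'clock': 0.0, 'joints': array([-1.18658060e+00,  3.00496144e-01,  1.52160958e+00, -3.15196220e-05,
        1.32070860e+00, -6.65329010e-02]), 'qd': array([-8.35535260e-04,  1.01743889e-03, -6.04059993e-04, -4.63457173e-04,
        6.47903678e-05, -3.56297649e-04]), 'effort': array([ 1.38875846e-03, -5.31807160e+01, -3.52741778e+01,  7.08541065e-02,
        2.43660092e-02, -9.13317012e-05]), 'eef_pos': array([ 239.50989756, -494.77288895,  183.56056096]), 'eef_rot': array([-3.14037166e+00, -5.07592719e-05,  4.50756417e-01]), 'wrist_force': array([-0.45069021,  0.27215485, -0.39777208]), 'moment': array([0.05541161, 0.03176545, 0.015231  ]), 'finger_gap': 94.22928659031443}
14.0
scene {'intrinsics': array([[427.44596408,   0.        , 277.2922931 ],
       [  0.        , 427.44596408, 211.31674822],
       [  0.        ,   0.        ,   1.        ]]), 'R': array([[-0.73240725, -0.68073664,  0.01331328],
       [-0.31948396,  0.32633549, -0.88962641],
       [ 0.6012567 , -0.65582221, -0.45649492]]), 't': array([ 476.61651577,  172.95725739, 1067.68809683])}
top {'intrinsics': array([[438.33648424,   0.        , 277.43979555],
       [  0.        , 438.33648424, 214.03462293],
       [  0.        ,   0.        ,   1.        ]]), 'R': array([[-0.01696866, -0.9996158 , -0.02191632],
       [-0.9938461 ,  0.01926231, -0.10908204],
       [ 0.10946229,  0.01993047, -0.99379112]]), 't': array([ 147.2087137 ,  522.80589893, 1619.28828576])}
```

View pics/scene0.png

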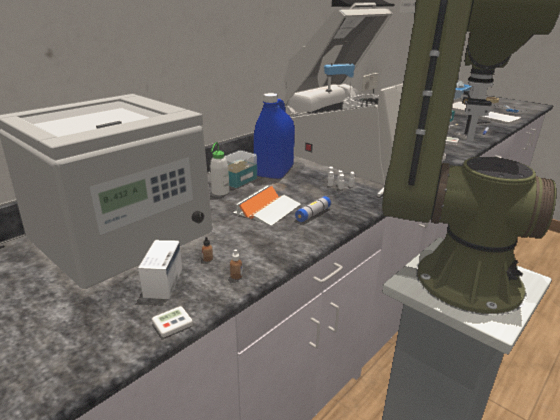

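View pics/top0.png

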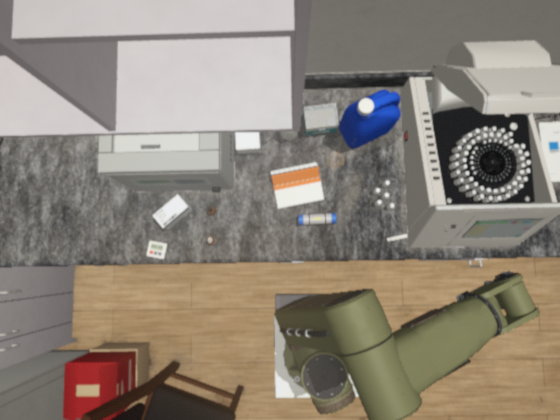

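The scene view shows the column at about (313,209) in front of the ramp (270,205). In the top view the column is at (317,218) and the cradle at (297,185), with the small bottles to its right near (385,190). Next I'll zoom in and measure.

```bash
cat > h.py <<'E'
import cv2,numpy as np
from cell import manip, optics, workorder
C={n:optics.get_calibration(n) for n in("scene","top")}
def ray(n,uv,z):
    c=C[n];uv=np.atleast_2d(np.asarray(uv,float))
    d=np.linalg.inv(c["intrinsics"])@np.c_[uv,np.ones(len(uv))].T
    d=(c["R"].T@d).T;o=-c["R"].T@c["t"]
    return o+d*((z-o[2])/d[:,2])[:,None]
def proj(n,X):
    c=C[n];q=(c["R"]@np.atleast_2d(X).T).T+c["t"];q=(c["intrinsics"]@q.T).T
    return q[:,:2]/q[:,2:]
E
python3 - <<'E'
from h import *
t=np.load("top0.npz")["p"];s=np.load("scene0.npz")["p"]
a=cv2.resize(t[150:260,250:420],None,fx=4.5,fy=4.5,interpolation=cv2.INTER_CUBIC)
b=cv2.resize(s[160:240,220:370],None,fx=5,fy=5,interpolation=cv2.INTER_CUBIC)
cv2.imwrite("pics/tz.png",a[:,:,::-1]);cv2.imwrite("pics/sz.png",b[:,:,::-1])
h=cv2.cvtColor(t,cv2.COLOR_RGB2HSV)
m=cv2.inRange(h,(100,120,40),(130,255,255));m[:205]=0;m[235:]=0
n,l,st,ce=cv2.connectedComponentsWithStats(m)
for i in range(1,n):
    if st[i,4]>5:print("blue",st[i],ce[i],ray("top",ce[i],25))
m=cv2.inRange(h,(5,150,100),(18,255,255));n,l,st,ce=cv2.connectedComponentsWithStats(m)
for i in range(1,n):
    if st[i,4]>30:
        print("or",st[i],ce[i],ray("top",ce[i],20));pts=np.argwhere(l==i)[:,::-1].astype(np.float32)
        r=cv2.minAreaRect(pts);print(r);bp=cv2.boxPoints(r);print(bp)
h2=cv2.cvtColor(s,cv2.COLOR_RGB2HSV)
m=cv2.inRange(h2,(100,120,40),(130,255,255));m[:192]=0
n,l,st,ce=cv2.connectedComponentsWithStats(m)
for i in range(1,n):
    if st[i,4]>5:print("blue",st[i],ce[i],ray("scene",ce[i],20))
E
```

```text
blue [332 213   4  10  34] [333.5        217.55882353] [[508.5500579  -72.84863456  25.        ]]
blue [299 215   3   9  27] [300. 219.] [[505.51298064  53.13842317  25.        ]]
or [273 168  45  16 360] [295.66944444 175.38055556] [[673.69657431  65.72576188  20.        ]]
((295.23077392578125, 175.65383911132812), (8.43299388885498, 45.69506072998047), 78.69007110595703)
[[272.      176.     ]
 [316.80768 167.03845]
 [318.46155 175.30768]
 [273.65387 184.26923]]
blue [323 196   7   9  25] [326.96 199.24] [[513.73365953 -96.39123098  20.        ]]
blue [296 209  12  13  76] [302.         214.07894737] [[504.39362202  44.71386126  20.        ]]
```

View pics/tz.png

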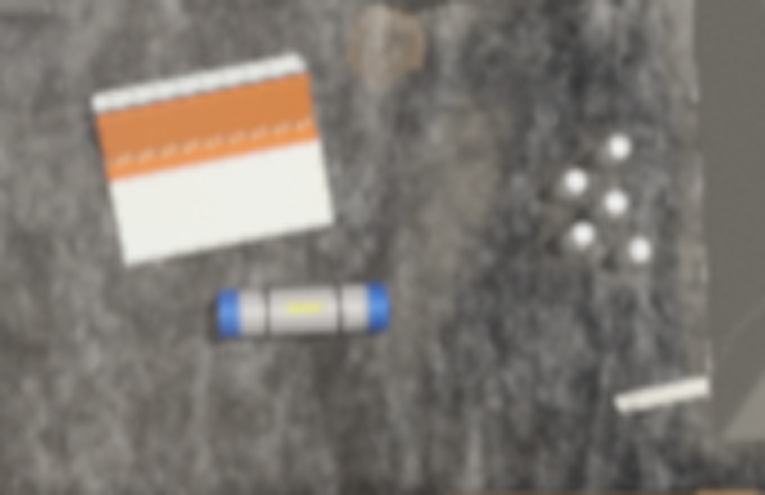

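View pics/sz.png

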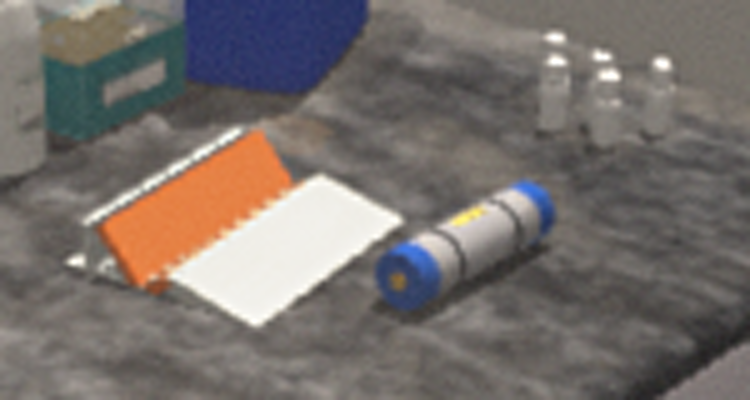

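```bash
python3 - <<'E'
from h import *
f=lambda x,y:(250+(x+.5)/4.5-.5,150+(y+.5)/4.5-.5)
def g(x,y,z): return ray("top",f(x,y),z)[0]
fl,fr=g(127,265,0),g(333,221,0); rl,rr=g(112,180,16),g(320,140,16); bl,br=g(97,112,38),g(305,70,38)
for n,v in zip(("fl","fr","rl","rr","bl","br"),(fl,fr,rl,rr,bl,br)):print(n,v.round(1))
for a,b,x in((fl,fr,-84),(rl,rr,-20),(bl,br,34)):
    d=(a-b)[:2];L=np.linalg.norm(d);d/=L;ax=np.array([d[1],-d[0]]);m=(a+b)[:2]/2
    print("len",L,"ang ydir vs world y",np.degrees(np.arctan2(-d[0],d[1])),"origin",m-ax*x)
cl,cr=g(218,313,20),g(388,306,20);print("col",cl,cr,(cl+cr)/2,np.linalg.norm(cl-cr),np.degrees(np.arctan2(-(cl-cr)[0],(cl-cr)[1])))
# scene view of ramp corners & column ends
k=lambda x,y:(220+(x+.5)/5-.5,160+(y+.5)/5-.5)
print("scene foot l", ray("scene",k(257,327),0),"r",ray("scene",k(403,220),0))
print("scene col left end centre",ray("scene",k(399,281),20))
print("marker",g(622,405,8),"bottles",[g(*q,54).round() for q in((619,147),(576,182),(616,203),(582,234),(640,250))])
E
```

```text
fl [550.1 136.4   0. ]
fr [584.4 -39.9   0. ]
rl [621.  147.6  16. ]
rr [651.7 -29.5  16. ]
bl [675.5 158.7  38. ]
br [707.6 -16.8  38. ]
len 179.67278104987005 ang ydir vs world y 11.020837582115849 origin [649.68352437  64.29540822]
len 179.7707699149036 ang ydir vs world y 9.838316223106178 origin [656.08006177  62.459905  ]
len 178.4329055657733 ang ydir vs world y 10.375531363262397 origin [658.09393801  64.83100763]
col [505.50942079  60.33345723  20.        ] [508.68110679 -82.16005495  20.        ] [507.09526379 -10.91329886  20.        ] 142.5288062326095 1.2751052085164047
scene foot l [[549.93906873 136.76558836   0.        ]] r [[582.19172718 -39.90807203   0.        ]]
scene col left end centre [[502.73922704  59.19752018  20.        ]]
marker [ 422.81340976 -276.32628479    8.        ] bottles [array([ 634., -273.,   54.]), array([ 605., -236.,   54.]), array([ 587., -268.,   54.]), array([ 562., -239.,   54.]), array([ 548., -286.,   54.])]
```

Request:
jog_arm(deltas="41 -23 0 -0.115 60; 82 -45 0 -0.23 40; 123 -68 0 -0.345 20; 164 -91 0 -0.46 0; 205 -113 0 -0.575 0; 246 -136 0 -0.69 0; 287 -159 0 -0.80 0; 328 -182 0 -0.915 0; 369 -204 0 -1.03 0; 410 -227 0 -1.143 0", squeeze=5)

```text
clock: 1.35
eef_pos: [510.4, -110.7, 183.9]
eef_rot: [-3.141, -0.0, 1.598]
wrist_force: [0.2, -0.3, -1.0]
finger_gap: 0.3
```

```bash
python3 - <<'E'
from h import *
s=manip.read_state();print(s["clock"],s["eef_pos"],s["eef_rot"],s["finger_gap"],s["joints"])
E
```

```text
1.35 [ 510.379908   -110.67854336  183.92596998] [-3.14118567e+00 -1.30970670e-04  1.59755921e+00] 0.2565985429215958 [-2.83688800e-01  2.38545018e-01  1.59927079e+00  3.94098705e-07
  1.30420438e+00 -3.10451817e-01]
```

Request:
jog_arm(deltas="0 0 25 0 0; 0 0 50 0 0; 0 0 75 0 0; 0 0 100 0 0; 0 0 120 0 0; 0 0 138 0 0; 0 0 150 0 0; 0 0 157 0 0; 0 0 160 0 0; 0 0 160 0 0")

```text
clock: 2.6
eef_pos: [509.9, -112.1, 24.4]
eef_rot: [3.141, 0.0, 1.594]
wrist_force: [-0.6, -0.1, -0.2]
finger_gap: 0.3
```

```bash
python3 - <<'E'
from h import *
for n,(a,b,c,d),k in(("top",(150,260,250,420),4.5),("scene",(160,240,220,370),5)):
    p,_=optics.camera(n);cv2.imwrite(f"pics/{n}1.png",cv2.resize(p[a:b,c:d],None,fx=k,fy=k,interpolation=cv2.INTER_CUBIC)[:,:,::-1])
E
```

```text
(no output)
```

View pics/scene1.png

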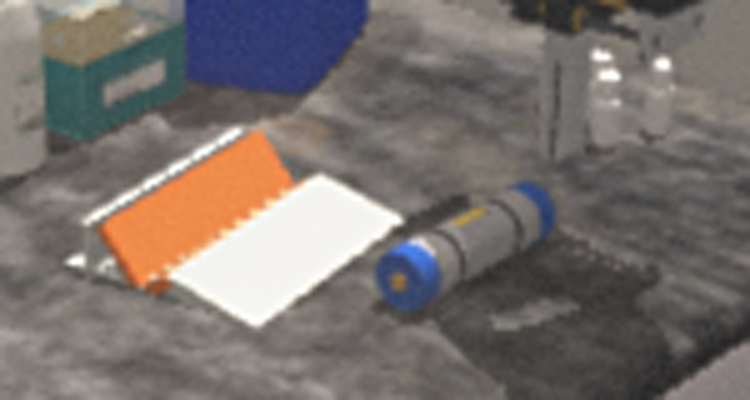

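View pics/top1.png

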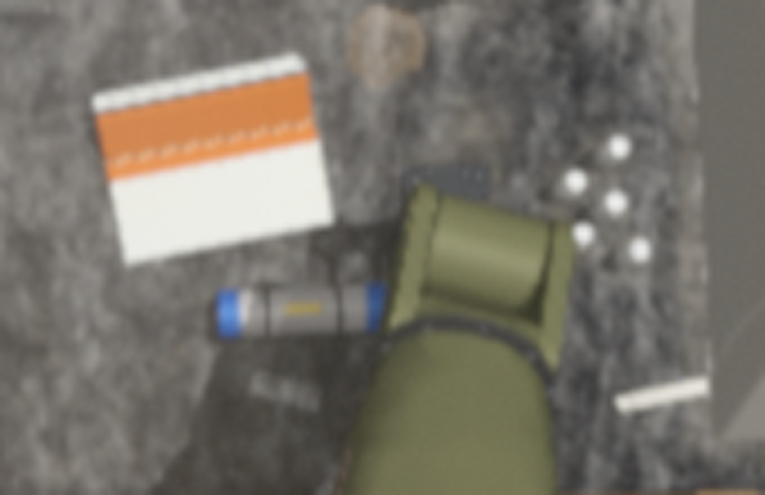

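The column hasn't moved, and the closed fingers stand just past its right end. I'll nudge it along now.

Request:
jog_arm(deltas="6 0 0 0 0; 12 0 0 0 0; 17 0 0 0 0; 21 0 0 0 0; 25 0 0 0 0; 29 0 0 0 0; 33 0 0 0 0; 37 0 0 0 0; 41 0 0 0 0; 45 0 0 0 0")

```text
clock: 3.95
eef_pos: [508.7, -66.8, 24.1]
eef_rot: [-3.142, -0.0, 1.594]
wrist_force: [0.6, -0.4, 0.3]
finger_gap: 0.8
```

```bash
cat > m.py <<'E'
from h import *
import sys
k=sys.argv[1]
O=np.array([654.,64.]);yw=np.radians(10.4)
for n,(a,b,c,d),f in(("top",(150,260,250,420),4.5),("scene",(160,240,220,370),5)):
    p,_=optics.camera(n);cv2.imwrite(f"pics/{n}{k}.png",cv2.resize(p[a:b,c:d],None,fx=f,fy=f,interpolation=cv2.INTER_CUBIC)[:,:,::-1])
    h=cv2.cvtColor(p,cv2.COLOR_RGB2HSV);m=cv2.inRange(h,(100,120,40),(130,255,255));m[:160]=0
    if n=="scene": m[:192]=0
    N,l,st,ce=cv2.connectedComponentsWithStats(m)
    for i in range(1,N):
        if st[i,4]>5:
            X=ray(n,ce[i],25)[0][:2];D=X-O
            print(n,"blue",st[i],ce[i].round(1),X.round(1),"cradle",(D@[np.cos(yw),np.sin(yw)]).round(1),(D@[-np.sin(yw),np.cos(yw)]).round(1))
s=manip.read_state();print(s["clock"],s["eef_pos"].round(1),s["eef_rot"].round(3),s["wrist_force"].round(1))
E
python3 m.py 2
```

```text
top blue [300 216   2   7  14] [300.5 219. ] [505.5  51.3] cradle -148.4 14.3
scene blue [324 197   7   9  23] [327.6 200. ] [502.6 -84.6] cradle -175.8 -118.8
scene blue [296 209  11  12  66] [301.9 213.9] [499.4  51.6] cradle -154.3 15.7
4.05 [508.7 -66.8  24.1] [-3.142 -0.     1.594] [-0.2 -0.8  0.6]
```

View pics/scene2.png

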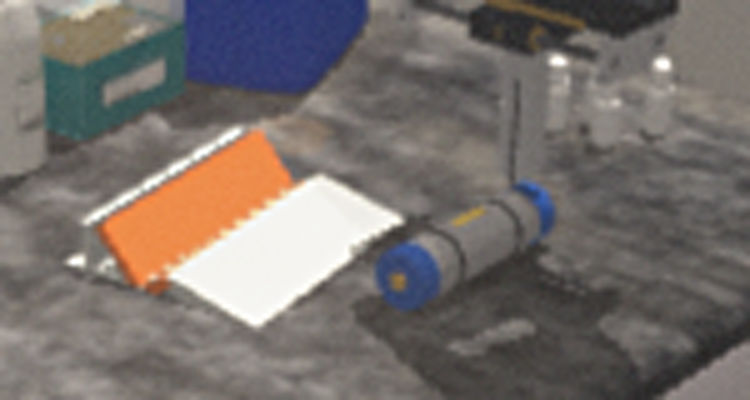

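View pics/top2.png

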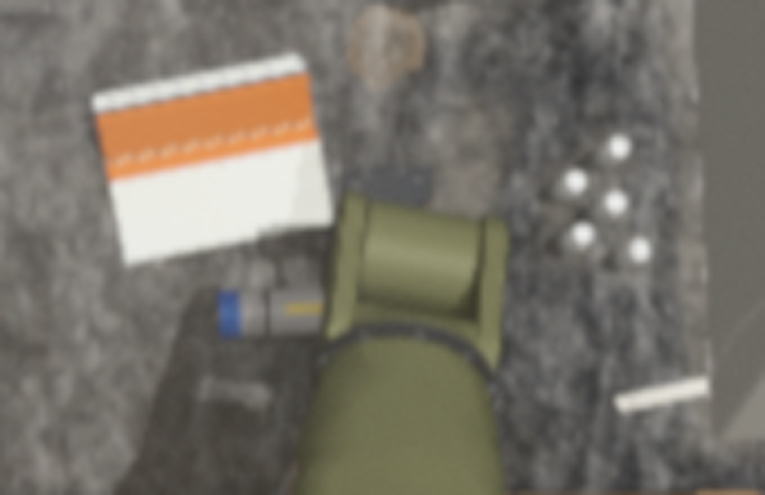

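```bash
python3 - <<'E'
from h import *
for n,(x0,y0,k) in(("scene",(220,160,5)),("top",(250,150,4.5))):
    for nm,X in(("tip",(508.7,-66.8,10)),("tip z40",(508.7,-66.8,40)),("tip z90",(508.7,-66.8,90)),("colR top",(508.7,-82,40)),("colR",(508.7,-82,20)),("colL",(505.5,60,20)),("colLtop",(505.5,60,40))):
        q=proj(n,np.array(X))[0];print(n,nm,((q-[x0,y0]+.5)*k-.5).round())
_,d=optics.camera("scene")
# depth at points
for x,y in((520,120),(515,170),(535,205),(540,195),(400,280),(470,250)):
    u,v=int(220+x/5),int(160+y/5);z=d[v,u];c=C["scene"];P=c["R"].T@(np.linalg.inv(c["intrinsics"])@[u,v,1]*z-c["t"]);print((x,y),z,P.round(1))
E
```

```text
scene tip [515. 228.]
scene tip z40 [518. 187.]
scene tip z90 [523. 117.]
scene colR top [532. 180.]
scene colR [530. 207.]
scene colL [395. 280.]
scene colLtop [396. 251.]
top tip [368. 308.]
top tip z40 [372. 304.]
top tip z90 [378. 298.]
top colR top [390. 304.]
top colR [388. 306.]
top colL [218. 313.]
top colLtop [219. 311.]
(520, 120) 1365.2673 [501.9 -57.2  91.3]
(515, 170) 1387.525 [505.9 -61.1  53.5]
(535, 205) 1387.0869 [488.9 -62.2  33.6]
(540, 195) 1391.8588 [491.1 -70.1  37.4]
(400, 280) 1315.4832 [497.5  62.6  22.5]
(470, 250) 1344.3191 [487.4   6.6  26.5]
```

```bash
python3 - <<'E'
from h import *
p,d=optics.camera("scene");c=C["scene"]
v,u=np.mgrid[180:230,290:345];z=d[v,u]
P=(np.linalg.inv(c["intrinsics"])@np.c_[u.ravel(),v.ravel(),np.ones(u.size)].T)*z.ravel()
W=(c["R"].T@(P-np.array(c["t"])[:,None])).T.reshape(u.shape+(3,))
for vv in range(188,212,2):
    print(vv,[tuple(W[vv-180,uu-290].round().astype(int)) for uu in range(318,336,2)])
b=cv2.resize(p[170:225,285:350],None,fx=10,fy=10,interpolation=cv2.INTER_NEAREST);cv2.imwrite("pics/z3.png",b[:,:,::-1])
q=W.reshape(-1,3);q=q[(q[:,2]>15)&(q[:,2]<42)&(q[:,0]<540)]
for y in range(-100,80,15):
    s=q[abs(q[:,1]-y)<6]; 
    if len(s):print(y,len(s),s[:,2].max().round(1),s[:,0].min().round(1),s[:,0].max().round(1))
E
```

```text
188 [(np.int64(617), np.int64(-182), np.int64(2)), (np.int64(519), np.int64(-60), np.int64(71)), (np.int64(512), np.int64(-62), np.int64(73)), (np.int64(501), np.int64(-57), np.int64(78)), (np.int64(498), np.int64(-64), np.int64(76)), (np.int64(497), np.int64(-74), np.int64(74)), (np.int64(587), np.int64(-214), np.int64(1)), (np.int64(583), np.int64(-221), np.int64(0)), (np.int64(578), np.int64(-227), np.int64(0))]
190 [(np.int64(607), np.int64(-168), np.int64(1)), (np.int64(516), np.int64(-57), np.int64(66)), (np.int64(508), np.int64(-57), np.int64(69)), (np.int64(500), np.int64(-56), np.int64(71)), (np.int64(495), np.int64(-61), np.int64(71)), (np.int64(494), np.int64(-70), np.int64(69)), (np.int64(579), np.int64(-204), np.int64(-1)), (np.int64(570), np.int64(-204), np.int64(1)), (np.int64(568), np.int64(-213), np.int64(-1))]
192 [(np.int64(598), np.int64(-157), np.int64(0)), (np.int64(513), np.int64(-54), np.int64(61)), (np.int64(511), np.int64(-62), np.int64(59)), (np.int64(498), np.int64(-55), np.int64(65)), (np.int64(496), np.int64(-64), np.int64(63)), (np.int64(495), np.int64(
[... 3489 characters left out ...]
np.int64(-95), np.int64(-1))]
210 [(np.int64(482), np.int64(-7), np.int64(24)), (np.int64(486), np.int64(-24), np.int64(16)), (np.int64(485), np.int64(-33), np.int64(13)), (np.int64(497), np.int64(-61), np.int64(-2)), (np.int64(489), np.int64(-61), np.int64(1)), (np.int64(486), np.int64(-68), np.int64(0)), (np.int64(480), np.int64(-70), np.int64(2)), (np.int64(478), np.int64(-79), np.int64(-1)), (np.int64(470), np.int64(-79), np.int64(1))]
-85 1 37.5 514.4 514.4
-70 31 40.8 484.6 516.1
-55 24 40.5 484.2 513.3
-40 28 40.5 482.3 509.2
-25 27 40.7 483.9 511.6
-10 27 40.5 479.7 510.5
5 28 41.3 482.7 510.7
20 33 41.2 481.0 511.6
35 28 41.3 481.6 507.0
50 28 41.8 480.0 513.0
65 49 38.7 481.4 520.7
```

View pics/z3.png

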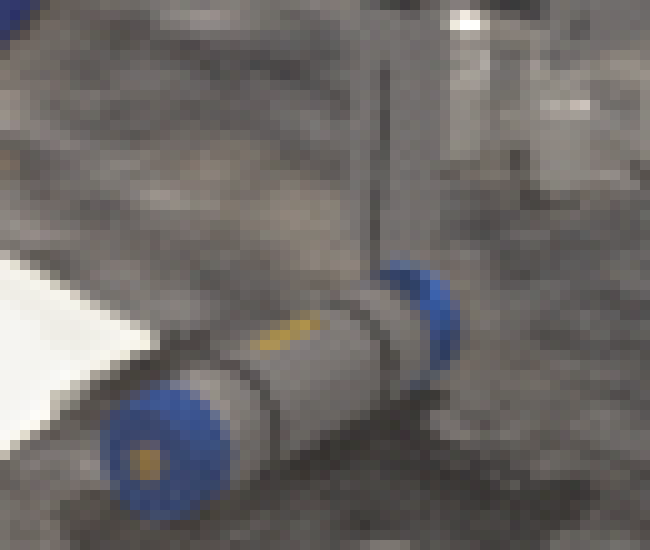

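```bash
python3 - <<'E'
from h import *
for z in(0,10,20,30,40,50,60):
    q=proj("scene",np.array([[497.5,-104,z],[522.5,-104,z],[497.5,-120,z]]));print(z,((q-[220,160]+.5)*5-.5).round().tolist())
s=manip.read_state();print({k:np.round(v,3) for k,v in s.items()})
E
python3 -c "
import cv2;a=cv2.imread('pics/scene1.png')[0:260,450:750];cv2.imwrite('pics/z4.png',cv2.resize(a,None,fx=2.6,fy=2.3))"
```

```text
0 [[561.0, 229.0], [531.0, 217.0], [575.0, 221.0]]
10 [[562.0, 216.0], [532.0, 204.0], [576.0, 208.0]]
20 [[563.0, 202.0], [533.0, 191.0], [577.0, 195.0]]
30 [[564.0, 188.0], [534.0, 177.0], [579.0, 181.0]]
40 [[565.0, 175.0], [535.0, 164.0], [580.0, 168.0]]
50 [[566.0, 161.0], [536.0, 150.0], [581.0, 154.0]]
60 [[568.0, 147.0], [537.0, 136.0], [582.0, 140.0]]
{'clock': np.float64(4.15), 'joints': array([-0.202,  0.416,  1.775, -0.   ,  0.951, -0.226]), 'qd': array([-0.004,  0.001, -0.001, -0.   ,  0.001,  0.001]), 'effort': array([ 2.3100e-01, -5.2813e+01, -2.8314e+01,  6.4000e-02,  3.4000e-02,
        2.2000e-02]), 'eef_pos': array([508.731, -67.073,  24.145]), 'eef_rot': array([-3.142,  0.   ,  1.594]), 'wrist_force': array([-0.419, -0.445,  0.039]), 'moment': array([-0.047, -0.1  ,  0.012]), 'finger_gap': np.float64(0.741)}
```

View pics/z4.png

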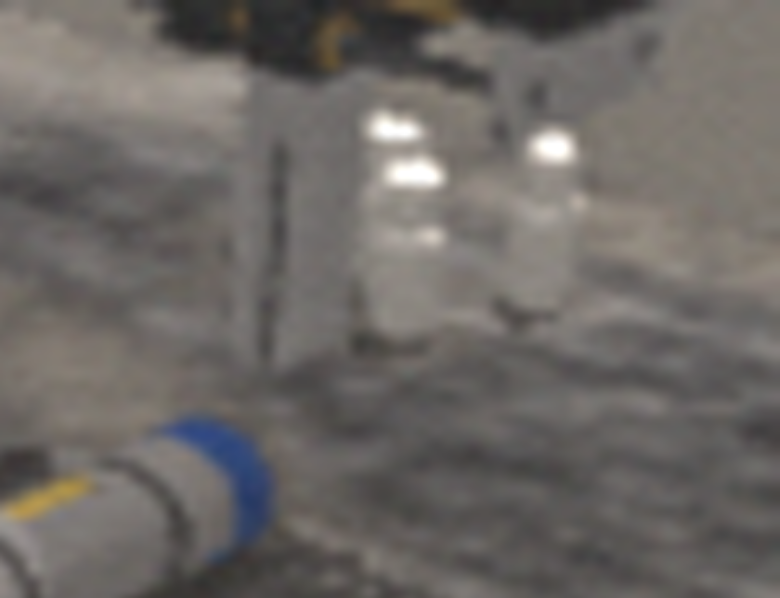

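Request:
jog_arm(deltas="-6 0 0 0 0; -12 0 0 0 0; -18 0 0 0 0; -24 0 0 0 0; -30 0 0 0 0; -36 0 0 0 0; -42 0 0 0 0; -47 0 0 0 0; -47 0 0 0 0; -47 0 0 0 0")

```text
clock: 5.4
eef_pos: [509.8, -114.0, 24.1]
eef_rot: [3.142, -0.0, 1.594]
wrist_force: [0.2, 0.8, 0.2]
finger_gap: 0.9
```

```bash
python3 - <<'E'
from h import *
print(manip.tcp_to_tips)
p,d=optics.camera("scene");c=C["scene"]
v,u=np.mgrid[120:240,290:380];z=d[v,u]
P=(np.linalg.inv(c["intrinsics"])@np.c_[u.ravel(),v.ravel(),np.ones(u.size)].T)*z.ravel()
W=(c["R"].T@(P-np.array(c["t"])[:,None])).T
k=(abs(W[:,0]-510)<35)&(W[:,1]<-92)&(W[:,1]>-140)&(W[:,2]>8)
q=W[k];print(len(q),np.percentile(q[:,2],[0,1,3,10,50,100]).round(1));print(q[q[:,2]<np.percentile(q[:,2],4)].round(1))
cv2.imwrite("pics/z5.png",cv2.resize(p[120:240,290:380],None,fx=5,fy=5)[:,:,::-1])
print(manip.read_state()["eef_pos"])
E
```

```text
14.0
561 [ 46.2  50.6  58.5  72.9 169.8 294.7]
[[ 518.4 -104.2   57.2]
 [ 514.5 -104.4   58.3]
 [ 518.1 -104.2   53.7]
 [ 514.4 -104.7   54.6]
 [ 509.9 -104.    56.3]
 [ 504.6 -102.1   58.6]
 [ 501.7 -103.7   59. ]
 [ 498.6 -104.9   59.6]
 [ 497.6 -109.2   58.5]
 [ 494.9 -111.1   58.8]
 [ 498.  -121.4   54.5]
 [ 512.5 -102.4   52.4]
 [ 511.6 -106.8   51.2]
 [ 506.5 -105.3   53.3]
 [ 504.  -107.4   53.4]
 [ 495.1 -100.3   58.5]
 [ 496.3 -107.7   55.8]
 [ 511.6 -101.5   49.3]
 [ 510.5 -105.7   48.3]
 [ 507.  -106.5   49.1]
 [ 504.  -107.8   49.7]
 [ 503.6 -113.1   48.1]
 [ 506.  -105.4   46.2]]
[ 509.80777653 -113.92582065   24.14630453]
```

View pics/z5.png

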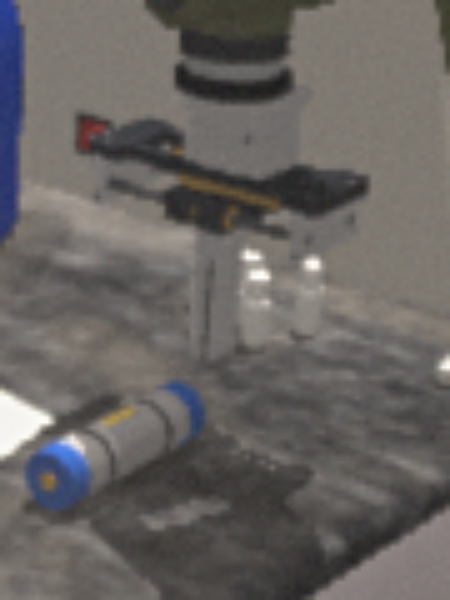

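The camera puts the fingertips about 36 mm higher than the stated TCP geometry does (tips at z≈46 for TCP z=24). That is why the first pass went clear over the bar. I'll descend in small checked steps.

Request:
jog_arm(deltas="0 0 2 0 0; 0 0 4 0 0; 0 0 6 0 0; 0 0 8 0 0; 0 0 10 0 0; 0 0 12 0 0; 0 0 14 0 0; 0 0 16 0 0; 0 0 18 0 0; 0 0 18 0 0")

```text
clock: 6.7
eef_pos: [509.7, -114.1, 6.0]
eef_rot: [-3.141, -0.0, 1.594]
wrist_force: [-0.6, 1.1, 0.2]
finger_gap: 0.2
```

```bash
cat > tip.py <<'E'
from h import *
def cloud():
    p,d=optics.camera("scene");c=C["scene"]
    v,u=np.mgrid[0:420,0:560];z=d
    P=(np.linalg.inv(c["intrinsics"])@np.c_[u.ravel(),v.ravel(),np.ones(u.size)].T)*z.ravel()
    return p,(c["R"].T@(P-np.array(c["t"])[:,None])).T,z.ravel()>0
if __name__=="__main__":
    import sys
    s=manip.read_state();e=s["eef_pos"]
    p,W,ok=cloud()
    k=ok&(abs(W[:,0]-e[0])<35)&(abs(W[:,1]-e[1])<20)&(W[:,2]>6)&(W[:,2]<200)
    q=W[k];q=q[np.argsort(q[:,2])];print(e.round(1),s["wrist_force"].round(1));print(q[:12].round(1).tolist())
    cv2.imwrite(f"pics/{sys.argv[1]}.png",cv2.resize(p[120:240,250:380],None,fx=5,fy=5)[:,:,::-1])
E
python3 tip.py t1
```

```text
[ 509.7 -114.1    6. ] [-0.6  1.1  0.2]
[[510.8, -108.3, 29.0], [504.2, -110.4, 30.4], [505.8, -107.0, 31.0], [511.9, -109.6, 31.9], [509.4, -100.6, 32.0], [513.2, -105.5, 32.8], [506.4, -107.4, 34.4], [516.2, -103.7, 36.1], [513.8, -106.0, 36.1], [498.7, -107.9, 36.7], [496.2, -109.9, 36.9], [510.4, -106.9, 36.9]]
```

View pics/t1.png

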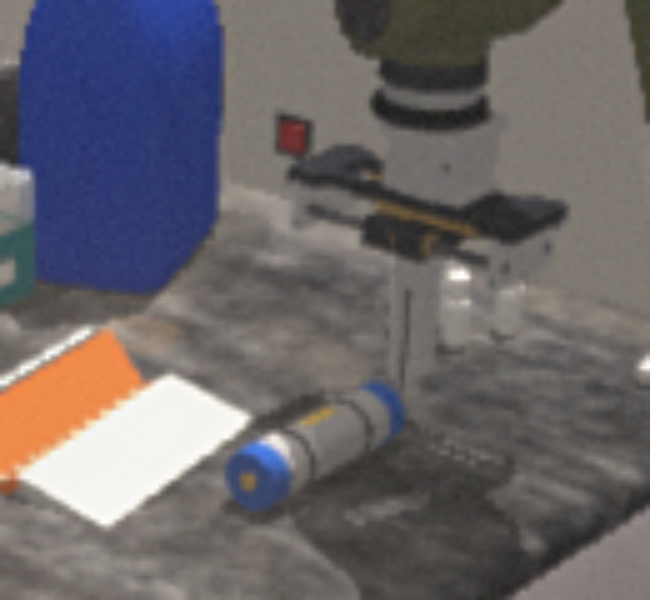

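Request:
jog_arm(deltas="0 0 2 0 0; 0 0 4 0 0; 0 0 6 0 0; 0 0 8 0 0; 0 0 10 0 0; 0 0 12 0 0; 0 0 14 0 0; 0 0 15 0 0; 0 0 16 0 0; 0 0 16 0 0")

```text
clock: 8.0
eef_pos: [509.8, -114.1, -9.9]
eef_rot: [-3.142, -0.0, 1.594]
wrist_force: [-0.5, 0.2, -0.1]
finger_gap: 0.7
```

```bash
python3 tip.py t2
```

```text
[ 509.8 -114.1   -9.9] [-0.5  0.2 -0.1]
[[505.3, -108.5, 12.2], [505.0, -107.6, 16.3], [498.5, -104.0, 19.7], [507.3, -104.7, 20.2], [514.0, -108.1, 20.5], [509.7, -107.7, 22.1], [502.2, -103.1, 22.5], [494.9, -110.0, 22.6], [499.6, -105.2, 22.6], [496.7, -106.8, 23.0], [505.1, -106.9, 23.9], [513.5, -106.9, 24.8]]
```

View pics/t2.png

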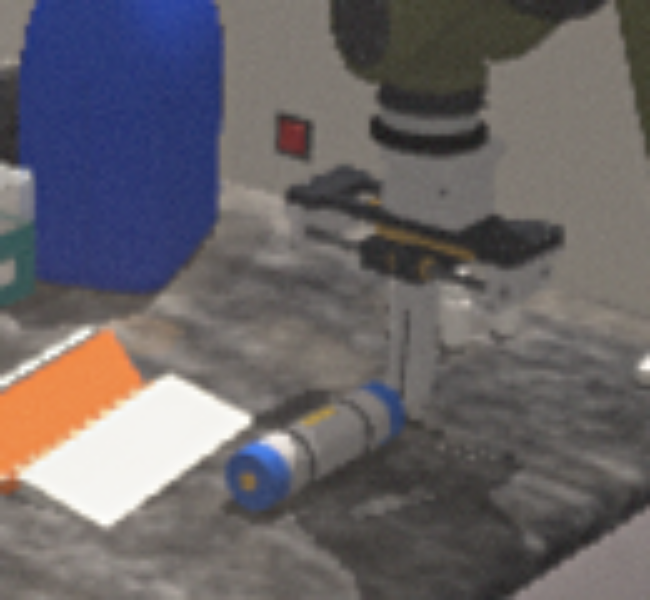

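Tips are now about 12 mm above the bench, beside the right end cap. Pushing along the axis.

Request:
jog_arm(deltas="7 0 0 0 0; 14 0 0 0 0; 19 0 0 0 0; 23 0 0 0 0; 27 0 0 0 0; 31 0 0 0 0; 35 0 0 0 0; 39 0 0 0 0; 43 0 0 0 0; 46 0 0 0 0")

```text
clock: 9.3
eef_pos: [508.8, -67.9, -9.8]
eef_rot: [3.142, 0.0, 1.594]
wrist_force: [0.2, -2.7, 0.2]
finger_gap: 0.6
```

```bash
python3 m.py 6
```

```text
top blue [293 215   4   9  32] [294.5 219. ] [505.9  73.8] cradle -143.9 36.4
scene blue [320 199   6   9  20] [323.4 202. ] [503.5 -63. ] cradle -171.0 -97.7
scene blue [291 211  12  12  60] [297.6 215.3] [503.1  67.9] cradle -147.7 31.1
9.4 [508.7 -67.7  -9.9] [-3.141 -0.     1.594] [0.3 0.  0.3]
```

View pics/scene6.png

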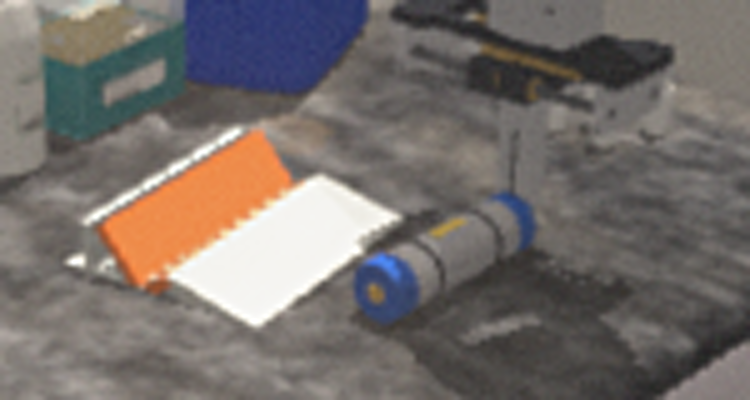

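View pics/top6.png

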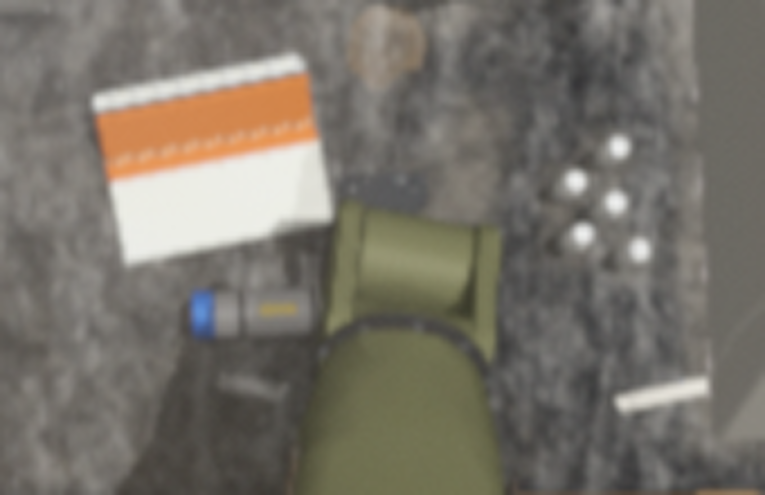

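Request:
jog_arm(deltas="4 0 0 0 0; 8 0 0 0 0; 12 0 0 0 0; 16 0 0 0 0; 20 0 0 0 0; 24 0 0 0 0; 28 0 0 0 0; 31 0 0 0 0; 33 0 0 0 0; 33 0 0 0 0")

```text
clock: 10.65
eef_pos: [507.9, -34.9, -9.9]
eef_rot: [-3.141, -0.0, 1.594]
wrist_force: [0.0, -0.0, -0.5]
finger_gap: 0.3
```

Request:
jog_arm(deltas="-6 0 0 0 0; -14 0 0 0 0; -30 0 0 0 0; -30 0 -30 0 0; -30 0 -60 0 20; -30 0 -90 0 50; -30 0 -110 0 70; -30 0 -110 0 94; -30 0 -110 0 94; -30 0 -110 0 94")

```text
clock: 11.9
eef_pos: [508.2, -65.2, 99.1]
eef_rot: [-3.14, -0.0, 1.594]
wrist_force: [0.3, 0.1, -0.6]
finger_gap: 57.5
```

```bash
python3 m.py 7
```

```text
top blue [318 215   3   8  20] [318.9 218.2] [507.2 -18. ] cradle -159.2 -54.1
top blue [284 216   4   9  25] [285.7 219.3] [505.5 106.9] cradle -138.3 69.0
scene blue [313 202   7  10  24] [317.3 205.1] [503.3 -30.4] cradle -165.3 -65.6
scene blue [287 214   9  10  50] [291.4 218.2] [504.2  95.4] cradle -141.7 57.9
12.0 [508.4 -65.1  99.4] [-3.14  -0.     1.594] [-0.6  0.8 -0.4]
```

View pics/scene7.png

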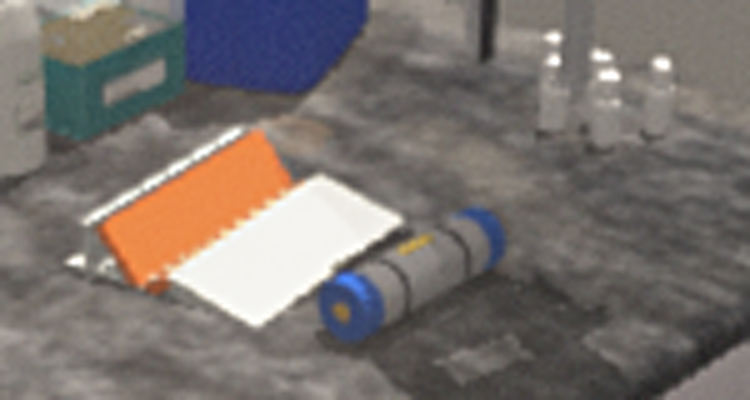

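View pics/top7.png

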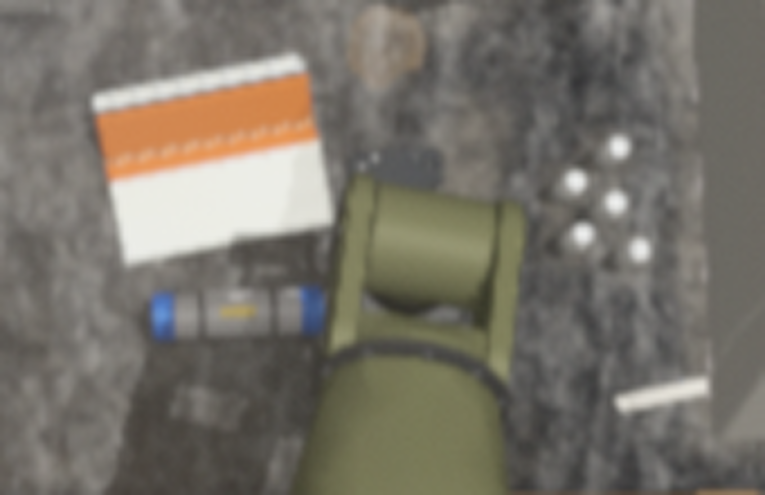

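The column now lies at cradle y ≈ +5…7 and is still skewed by about 9.5°. I'll turn the open hand so both fingers stand parallel to the V behind the bar.

Request:
jog_arm(deltas="10 -6 0 0.145 94; 20 -12 0 0.29 94; 30 -18 0 0.435 94; 40 -24 0 0.58 94; 50 -30 0 0.725 94; 60 -36 0 0.87 94; 70 -42 0 1.015 94; 80 -48 0 1.16 94; 90 -54 0 1.3 94; 97 -58 0 1.413 94")

```text
clock: 13.25
eef_pos: [448.1, 30.9, 99.9]
eef_rot: [-3.141, 0.001, 0.177]
wrist_force: [0.2, 0.6, -0.4]
finger_gap: 94.1
```

Request:
jog_arm(deltas="0 0 15 0 94; 0 0 30 0 94; 0 0 45 0 94; 0 0 60 0 94; 0 0 70 0 94; 0 0 80 0 94; 0 0 85 0 94; 0 0 90 0 94; 0 0 90 0 94; 0 0 90 0 94")

```text
clock: 14.5
eef_pos: [448.6, 30.5, 10.4]
eef_rot: [3.142, -0.0, 0.181]
wrist_force: [0.3, -0.3, 0.4]
finger_gap: 94.1
```

```bash
python3 m.py 8; python3 - <<'E'
from tip import *
e=manip.read_state()["eef_pos"];p,W,ok=cloud();cv2.imwrite("pics/t8.png",cv2.resize(p[120:260,230:380],None,fx=4,fy=4)[:,:,::-1])
k=ok&(abs(W[:,0]-e[0])<28)&(abs(W[:,1]-e[1])<75)&(W[:,2]>7)&(W[:,2]<200)
q=W[k];q=q[np.argsort(q[:,2])];print(q[:25].round(0).astype(int).tolist())
E
```

```text
top blue [318 214   3   2   6] [319.  214.5] [521.2 -18.7] cradle -145.6 -57.4
top blue [284 216   4   9  29] [285.9 219.8] [503.4 106.4] cradle -140.5 68.9
scene blue [316 202   5   9  25] [318.1 205.6] [499.1 -29.2] cradle -169.2 -63.7
scene blue [285 214  11   9  48] [291.1 218. ] [505.6  94.9] cradle -140.4 57.2
14.6 [448.6  30.5  10.4] [ 3.141e+00 -1.000e-03  1.810e-01] [0.9 0.  0.3]
[[458, -21, 30], [463, -18, 33], [457, -14, 33], [440, 81, 34], [442, 83, 34], [451, -17, 34], [429, 81, 35], [463, -13, 35], [448, -18, 35], [454, -20, 36], [458, -15, 36], [448, -23, 36], [430, 80, 37], [454, -15, 37], [433, 85, 38], [461, -14, 39], [430, 85, 39], [456, -18, 39], [458, -15, 40], [438, 84, 40], [462, -11, 40], [442, 89, 40], [447, -16, 40], [439, 87, 40], [434, 85, 41]]
```

View pics/t8.png

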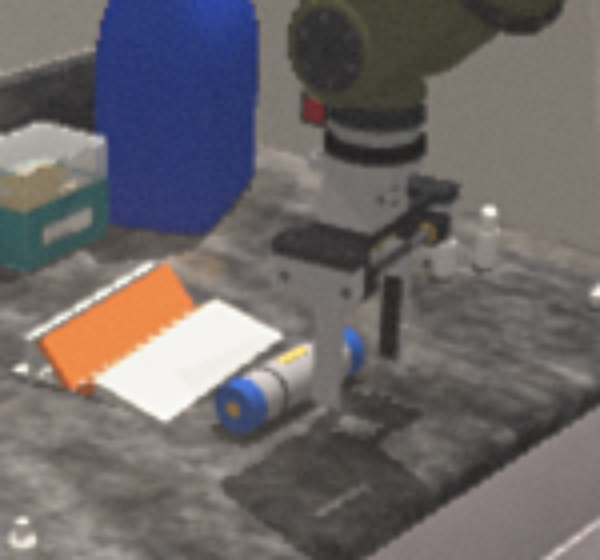

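View pics/top8.png

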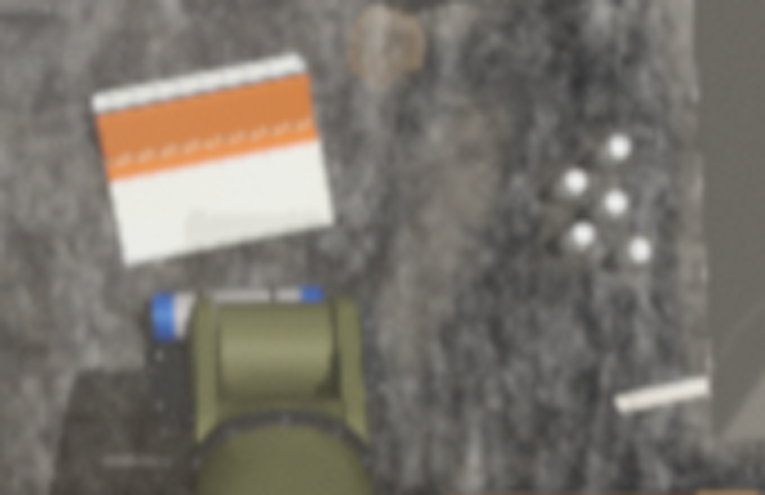

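Request:
jog_arm(deltas="0 0 6 0 94; 0 0 12 0 94; 5 0 16 0 94; 10 0 17 0 94; 15 0 17 0 94; 20 0 17 0 94; 25 0 17 0 94; 30 0 17 0 94; 35 0 17 0 94; 40 0 17 0 94")

```text
clock: 15.9
eef_pos: [488.1, 37.8, -6.8]
eef_rot: [-3.142, -0.0, 0.181]
wrist_force: [-1.6, 0.9, 0.7]
finger_gap: 94.0
```

```bash
python3 m.py 9
```

```text
top blue [284 210   4   5  16] [285.5 212. ] [533.1 107.2] cradle -111.1 64.3
scene blue [307 199   6   7  19] [310.3 201.4] [536.8 -35.8] cradle -133.3 -77.0
scene blue [279 212  11  13  61] [284.6 217.2] [523.  105.2] cradle -121.4 64.2
16.0 [488.3  37.8  -6.8] [ 3.142 -0.     0.181] [-0.8  0.6  0.3]
```

View pics/scene9.png

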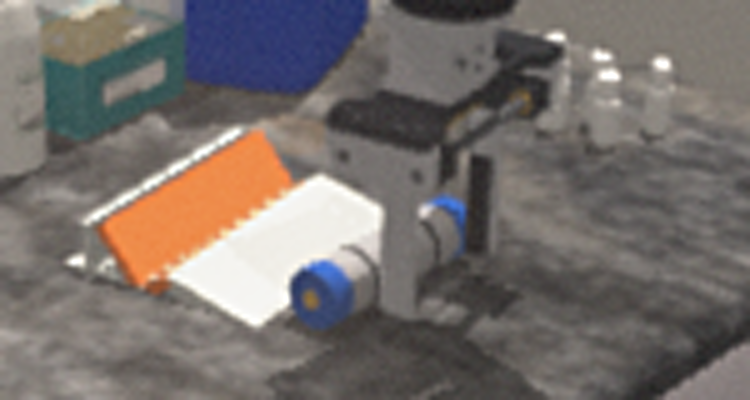

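View pics/top9.png

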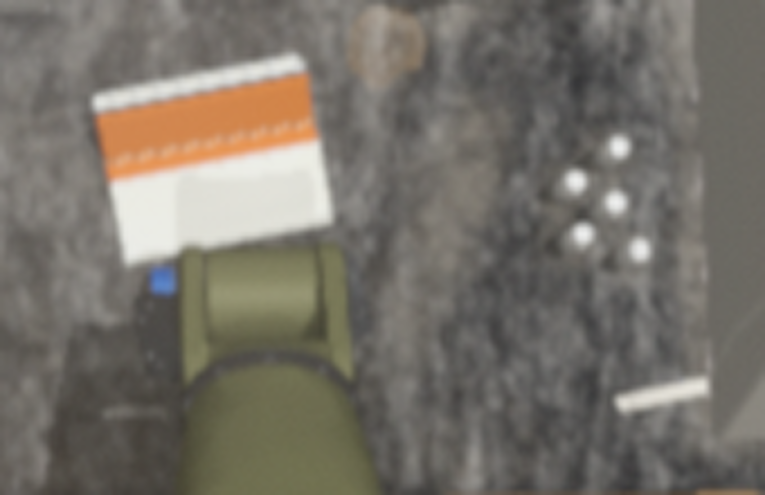

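Request:
jog_arm(deltas="4 0 0 0 94; 8 0 0 0 94; 12 0 0 0 94; 16 0 0 0 94; 20 0 0 0 94; 24 0 0 0 94; 28 0 0 0 94; 32 0 0 0 94; 36 0 0 0 94; 40 0 0 0 94")

```text
clock: 17.25
eef_pos: [527.4, 44.9, -6.9]
eef_rot: [3.142, 0.0, 0.181]
wrist_force: [-1.2, -0.3, 0.8]
finger_gap: 94.2
```

```bash
python3 m.py 10
```

```text
scene blue [297 196   5   4  12] [299.6 197. ] [583.8 -37.2] cradle -87.3 -86.9
scene blue [271 209  11  12  70] [276.7 214. ] [554.5 106.6] cradle -90.1 59.8
17.35 [527.6  45.   -6.9] [-3.142 -0.     0.181] [-0.2 -0.  -0.1]
```

View pics/scene10.png

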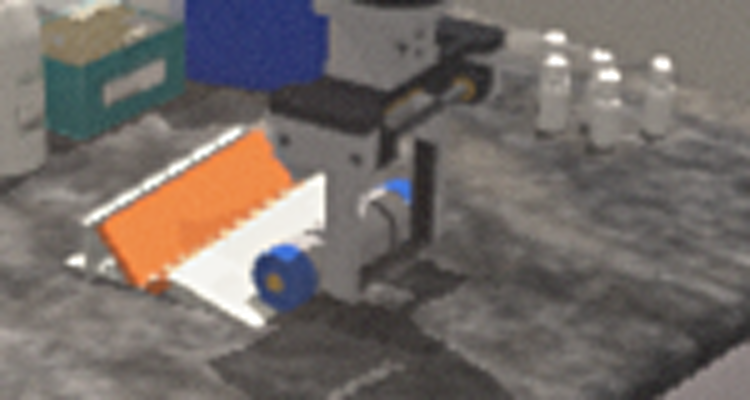

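View pics/top10.png

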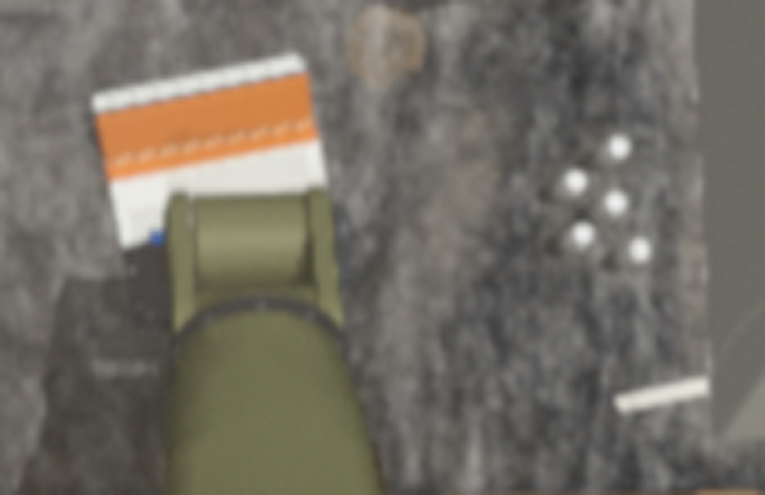

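```bash
cat > c.py <<'E'
from h import *
import sys
x,y,z=map(float,sys.argv[1:4])
X=ray("scene",(220+(x+.5)/5-.5,160+(y+.5)/5-.5),z)[0][:2];D=X-[654,64];w=np.radians(10.4)
print(X.round(1),"cradle",(D@[np.cos(w),np.sin(w)]).round(1),(D@[-np.sin(w),np.cos(w)]).round(1))
E
python3 c.py 273 283 21; python3 c.py 310 299 20
```

```text
[555.4 117. ] cradle -87.4 69.9
[526.3 115.1] cradle -116.4 73.3
```

Request:
jog_arm(deltas="4 0 0 0 94; 8 0 0 0 94; 12 0 0 0 94; 16 0 -1 0 94; 20 0 -1 0 94; 24 0 -2 0 94; 28 0 -3 0 94; 32 0 -4 0 94; 36 0 -5 0 94; 40 0 -5 0 94")

```text
clock: 18.6
eef_pos: [565.8, 52.1, -1.9]
eef_rot: [-3.141, 0.003, 0.181]
wrist_force: [-9.7, -2.1, 6.5]
finger_gap: 94.1
```

```bash
python3 m.py 11
```

```text
scene blue [287 192   5   2   7] [289.4 192.3] [633.2 -41.7] cradle -39.5 -100.2
scene blue [263 205  10  12  79] [268.2 209.8] [593.1 104.5] cradle -52.6 50.9
18.7 [566.2  52.2  -1.9] [-3.141e+00  1.000e-03  1.810e-01] [-5.3 -1.1  3. ]
```

View pics/scene11.png

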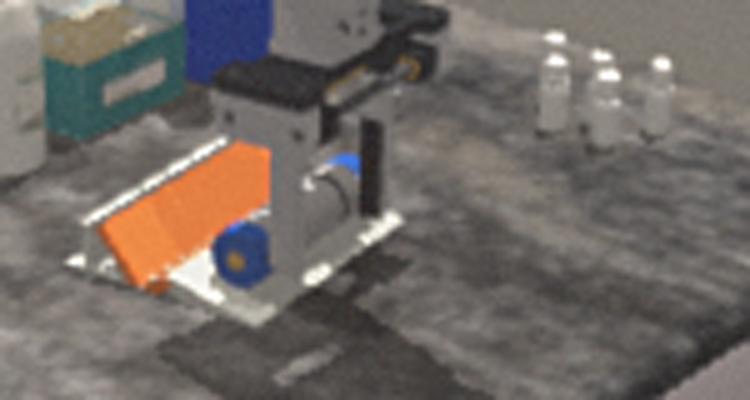

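```bash
python3 c.py 240 256 27
```

```text
[587.1 113.4] cradle -56.9 60.7
```

Request:
jog_arm(deltas="3 0 -1 0 94; 6 0 -2 0 94; 9 0 -3 0 94; 12 0 -4 0 94; 15 0 -5 0 94; 18 0 -6 0 94; 21 0 -7 0 94; 24 0 -8 0 94; 27 0 -9 0 94; 30 0 -10 0 94")

```text
clock: 19.95
eef_pos: [595.2, 57.5, 8.1]
eef_rot: [-3.141, 0.003, 0.181]
wrist_force: [-8.3, -2.2, 5.6]
finger_gap: 93.7
```

```bash
python3 m.py 12
```

```text
scene blue [255 200  11  12  77] [260.4 205.4] [632.8  99.6] cradle -14.5 38.9
20.05 [595.9  57.6   8.2] [-3.141e+00  1.000e-03  1.810e-01] [-5.1 -1.3  3.3]
```

View pics/scene12.png

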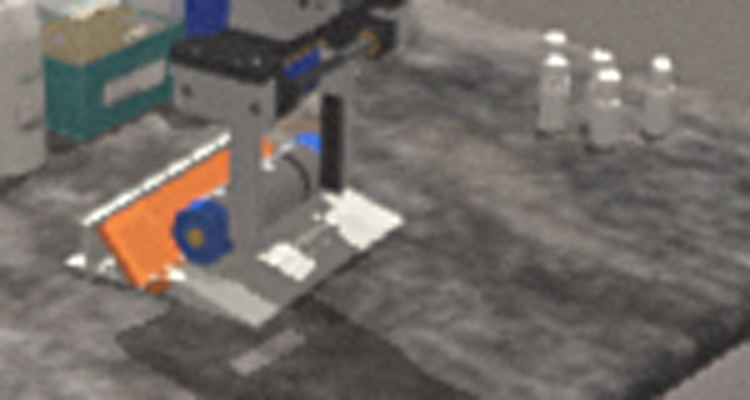

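```bash
for z in 30 34 36; do python3 c.py 198 233 $z;done; python3 - <<'E'
from h import *
w=np.radians(10.4);A=np.array([[np.cos(w),-np.sin(w)],[np.sin(w),np.cos(w)]])
for x,z in((-60,26.5),(-27,35)):
  for y in(60,70):
    P=np.r_[A@[x,y]+[654,64],z];print(x,y,((proj("scene",P)[0]-[220,160]+.5)*5-.5).round())
# cradle left edge points
for P0 in((-20,90,16),(34,90,38),(-84,90,0)):
    P=np.r_[A@P0[:2]+[654,64],P0[2]];print(P0,((proj("scene",P)[0]-[220,160]+.5)*5-.5).round())
E
```

```text
[624.3 113.3] cradle -20.3 53.8
[618.6 118.9] cradle -24.9 60.4
[615.8 121.8] cradle -27.2 63.7
-60 60 [245. 258.]
-60 70 [236. 264.]
-27 60 [201. 232.]
-27 70 [192. 238.]
(-20, 90, 16) [165. 274.]
(34, 90, 38) [ 95. 221.]
(-84, 90, 0) [250. 324.]
```

Request:
jog_arm(deltas="2 0 -1 0 94; 4 0 -1 0 94; 6 0 -2 0 94; 8 0 -2 0 94; 10 0 -2 0 94; 12 0 -2 0 94; 14 0 -2 0 94; 16 0 -2 0 94; 18 0 -2 0 94; 18 0 -2 0 94")

```text
clock: 21.3
eef_pos: [613.8, 60.8, 10.1]
eef_rot: [3.142, -0.0, 0.181]
wrist_force: [-0.2, -0.3, 0.5]
finger_gap: 93.9
```

```bash
python3 m.py 13
```

```text
scene blue [249 200  11  12  84] [254.5 205.5] [645.6 113.2] cradle 0.6 49.9
21.4 [613.7  60.7  10.1] [-3.142  0.     0.181] [-0.5  0.8  0.1]
```

View pics/scene13.png

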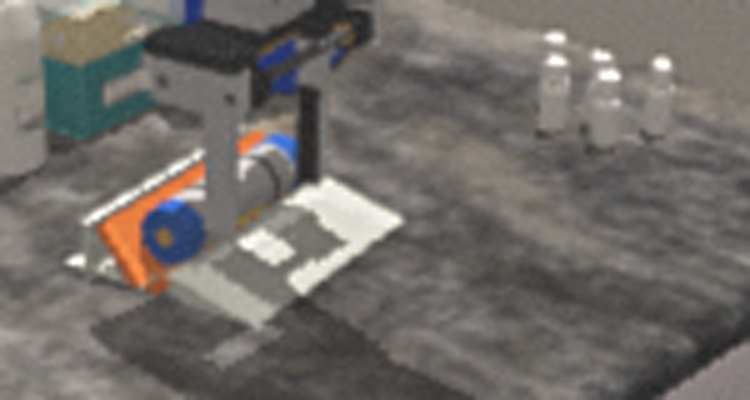

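The column has dropped into the V and the force is zero. Retreating to look.

Request:
jog_arm(deltas="-5 0 0 0 94; -15 0 0 0 94; -30 0 -5 0 94; -50 0 -20 0 94; -80 0 -40 0 94; -110 0 -60 0 94; -140 0 -80 0 94; -170 0 -100 0 94; -200 0 -120 0 94; -200 0 -120 0 94")

```text
clock: 22.65
eef_pos: [416.1, 24.6, 131.4]
eef_rot: [3.141, -0.003, 0.18]
wrist_force: [0.4, -0.1, -1.1]
finger_gap: 94.3
```

Request:
jog_arm(deltas="0 40 -10 0 94; 0 80 -20 0 94; 0 120 -30 0 94; 0 160 -40 0 94; 0 200 -40 0 94; 0 240 -40 0 94; 0 270 -40 0 94; 0 280 -40 0 94; 0 280 -40 0 94; 0 280 -40 0 94")

```text
clock: 23.9
eef_pos: [467.4, -249.7, 170.1]
eef_rot: [-3.141, 0.0, 0.182]
wrist_force: [-0.0, 0.1, 0.1]
finger_gap: 93.8
```

```bash
python3 m.py 14
```

```text
top blue [311 174   4   8  19] [312.8 177.5] [663.2   1. ] cradle -2.3 -63.7
top blue [279 181   4   7  18] [280.6 183.9] [641.1 123.8] cradle -1.9 61.1
scene blue [279 192   2   3   6] [279.5 193. ] [653.5 -13.5] cradle -14.5 -76.2
scene blue [249 200  12  12  80] [254.7 205.3] [646.4 111.8] cradle 1.2 48.4
24.0 [ 467.4 -249.8  170.3] [ 3.141 -0.     0.182] [-0.4 -0.8 -0.4]
```

View pics/scene14.png

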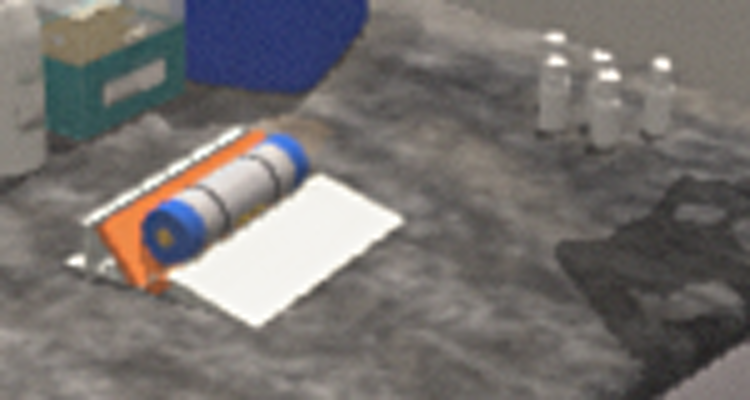

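View pics/top14.png

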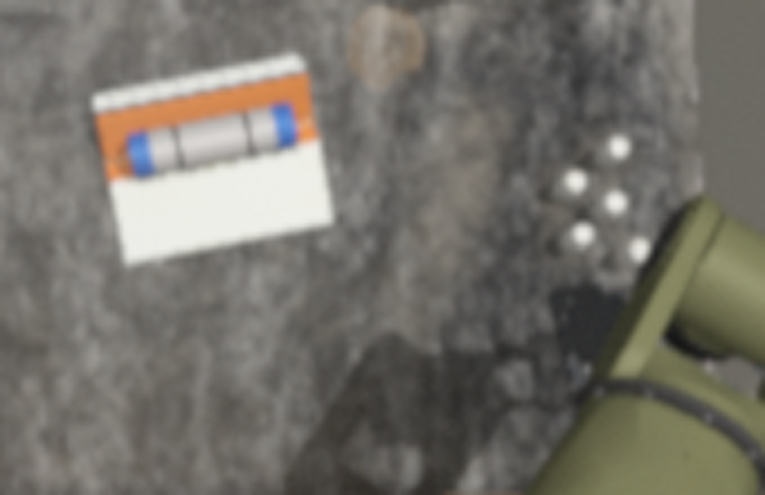

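```bash
python3 - <<'E'
from h import *
p,_=optics.camera("scene");cv2.imwrite("pics/fin.png",p[:,:,::-1])
a=np.load("scene0.npz")["p"].astype(int);df=cv2.blur(np.abs(a-p).sum(2).astype(np.float32),(3,3))
for n,(x0,x1,y0,y1) in dict(droppers=(195,250,230,285),kit=(135,185,235,300),timer=(148,195,303,337),bottles=(323,360,160,195)).items():print(n,df[y0:y1,x0:x1].max())
print(manip.read_state()["wrist_force"]);workorder.sign_off()
E
```

```text
droppers 31.0
kit 34.11111
timer 32.0
bottles 34.666668
[ 0.20199156 -0.07781606 -0.07445479]
the job is handed in; nothing more can be done
```

View pics/fin.png

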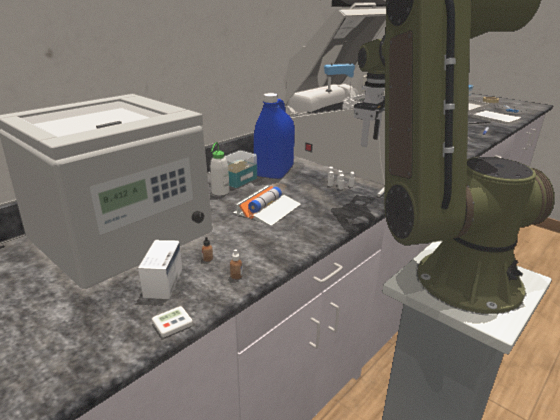

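The column is seated in the orange V and the job was handed in at about 24 s. I nudged it roughly 55 mm along by its right end, then rolled it up the ramp with both open fingers against its side. It was never gripped or lifted.

**Final checks**
- **Position:** The top view puts the column's centre about 1 mm off the middle of the V lengthwise. Both ends lie inside the cradle with more than 10 mm to spare.
- **Hand:** It stands well clear, with no wrist force.
- **Other objects:** Before and after pictures show no change around the dropper bottles, kit box, timer or small white bottles. The marker was not checked in that comparison. It was still in place in the last top view that showed it, and the hand stayed above it.

**What disagreed**
- **Fingertip height:** The cameras showed the fingertips about 36 mm higher than the stated 14 mm offset implies. My first nudge passed over the bar without touching it, so I set the heights by camera instead.
- **Scene camera:** It reads the column's lengthwise position several mm further right than the top camera. Both readings are within the ±20 mm allowed.
- **Force:** The highest wrist force I read was about 12 N, while pushing up the ramp.

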